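# Slide tray pushed out over the end of the reagent ledge

## Task

Gently push the yellow slide tray along the raised ledge towards the microscope, until about a third of its length sticks out past that end of the ledge, so that the student at the microscope can take it by its edge. The slides lie loose in it, so only push it with the fingertips: do not lift, tip or jerk it, and leave it lying straight along the ledge and not out over the front. Leave the microscope, the blue slide box and the two little bottles where they stand.

Things in the scene. Friction and masses are not known exactly. Their poses are not given: they have to be found in the camera images.
- ledge: raised grey reagent ledge fixed to the bench: a flat slab 240 (own x, depth) by 380 (own y, length) mm and 18 mm thick on a cream socket box, its flat top 110 mm above the bench; an 18 mm high, 6 mm thick aluminium retaining rail stands along the back edge (the +x side); front (-x side, towards the robot) and both ends are open. Origin on the bench under its centre; x to the back, y along its length, z up
- ledge_left_end (a point): middle of the ledge's end edge at its +y end (the robot's left), on the top surface (110 mm above the bench)
- ledge_right_end (a point): middle of the ledge's end edge at its -y end (the robot's right), on the top surface
- tray: thin flat yellow slide tray, 90 (own x) by 180 (own y) mm and 8 mm thick at its rim, all four sides straight and upright, mass about 0.2 kg, with six glass slides across it in shallow wells (their faces 1.5 mm below the rim); it lies loose and flat near the middle of the ledge, a little askew. Origin at the centre of its underside; x across, y along its length, z up
- microscope: cream and blue binocular teaching microscope, 4 kg, base 215 (own x) by 150 (own y) mm, about 365 mm tall with its eyepieces, which reach 150 mm out to its -x side (turned away from the robot); stands on the bench beyond one end of the ledge, left or right: this shows which end the tray must go to. Origin at the centre of its underside
- slide_box: closed blue slide storage box, 107 by 202 by 39 mm, on the bench beyond the other end of the ledge. Origin at the centre of its underside
- bottle_amber: amber dropper bottle, 30 mm across and 58 mm tall, standing loose on the ledge near its back rail. Origin at the centre of its underside
- bottle_green: green dropper bottle, the same size, standing loose on the ledge near its back rail. Origin at the centre of its underside
Not all that is in view belongs to the job. There is more than one size of the tray; the job needs the largest.

How it is judged:
By the outcome, as a careful person would: the job done as asked, in the order asked, and still so for the second after the job is handed in, with the robot touching nothing.
It also fails if it takes over 45 s, if anything falls off the work surface, if the arm or the gripper's body presses on something with over 40 N, if the wrist force passes 120 N, or if a joint passes its speed limit or range.

## Robot

A 6-joint arm with a two-finger parallel gripper is mounted at the origin on the work surface. World frame = base frame: x ahead of the robot, y to its left, z up, the work surface at z = 0. Lengths are in mm, angles in rad, forces in N, time in s.
With the tool pointing down it reaches from about 375 to 925 mm from the base axis. Payload 5.7 kg.
Tool frame: the origin (TCP) lies at the very end of the fingers, on their centre line; the grasp point (between the pads) lies 19 mm behind it; y points along the fingers, x is the direction in which the jaws open and shut, and the axes are right-handed (so a half turn about y gives the same grasp; the last joint's range is limited). The gripper opens to 88 mm and grips with 3 to 60 N. Pads are 20 mm wide; open, the fingers measure 115 mm over their backs; the gripper's body (75 mm by 178 mm) begins 61 mm behind the grasp point.
Start: joints at [1.059, 0.359, 1.51, -0, 1.272, -0.115], TCP at [231.871, 553.352, 222.623] pointing down, gripper open.
Joint ranges: [-2.97, 2.97], [-1.01, 2.36], [0.21, 2.38], [-0.96, 4.11], [0.2, 2.71], [-2.98, 2.98]. Speed limits (rad/s): [2.39, 2.39, 3.14, 3.14, 3.14, 3.14].

## Interface

Orientations are given as a rotation vector (axis times angle).
In Python, from station import bot gives the robot as it stands.
- The arm moves only by the shell command python3 -m pendant 'ROWS' [FORCE]. ROWS is JSON, a list of rows, each an object of numbers: "rx", "ry", "rz": the turn, a rotation vector about the tool's x, y, z in degrees; "tx", "ty", "tz": the shift along the tool's x, y, z in cm; "fingers": the gripper's target within -1 to 1 (fully open at 1, half-way at 0, shut at -1). A call has exactly 8 rows; each row is the pose to reach, as a shift and turn from the pose measured when the call began, along the tool's axes at that moment; what a row does not reach only later rows make up. A row lasts 1/12 s, in which the tool goes at most 41.7 mm and 7.16 degrees, less where a joint would pass 70% of its speed; a pose out of reach is approached as far as the arm can. A call with a gripper value outside its range is refused whole. The fingers move at their own pace and stop on an object; FORCE is the grip in N (left out, the last holds). Time passes only in rows, so rows that repeat a pose let the fingers close, or fill a call up. It gives the time, the measured TCP pose, the force and the opening at its end, in the units of the state.
- bot.get_obs(): the state, without advancing time (a new reading comes with each control period).
- bot.snapshot(name): name is "scene" or "top"; returns the picture (480x640x3 uint8, red, green, blue); there is no depth.
- bot.camera_model(name): a dict with "fx", "fy", "cx", "cy" (pixels), "k1" (the pictures are not rectified: a ray, as slopes to the right and down, at radius r is drawn at 1 + k1 r^2 times it, then the intrinsics apply), "position" and "rotation" of the camera in the world. Camera axes: x right, y up, looking along -z (the intrinsics and any distortion apply to the point x, -y, -z); pixel columns grow to the right and rows downward; lengths in mm; the calibration is good to about 2 mm. A picture is of the moment at which its call begins. camera_model takes no time and is no camera call.
- bot.finish_job(): hands the job in, once; it reports no verdict.
The state is a dict: "t": time; "joints": joint angles; "joint_velocities": joint speeds; "joint_torque": joint torques, N m; "position": TCP position; "eef_rot": TCP orientation; "force": force on the tool from outside, world axes, zero at the start; "torque": the same for the moment, N m; "gripper_width": finger opening in mm.
Only numpy, scipy, OpenCV 4.12 (cv2) and the standard library are available. Lean on these libraries where they do the work, as an engineer would, in place of code of your own. Each camera call takes 0.05 s, during which the arm holds its last target.

## Working session

There is one attempt and no reset: what is moved stays moved. The work goes in short steps, Python scripts to look and compute and a shell command to move; the robot and the scene stay as the last step left them, time stands still between calls to the robot, and variables do not carry over. Pictures are saved under pics/ and viewed, and the job is handed in when it is done.

```bash
mkdir -p pics; ls; python3 - <<'E'
from station import bot
import cv2
for n in("scene","top"):
    cv2.imwrite(f"pics/{n}0.png",bot.snapshot(n)[:,:,::-1]); print(n,bot.camera_model(n))
print(bot.get_obs())
E
```

```text
pics
scene {'fx': 519.1058316645814, 'fy': 519.1058316645814, 'cx': 319.5474761522199, 'cy': 244.49481809085293, 'k1': -0.14501354385410173, 'position': array([1051.45721528, -663.66467685,  914.84728787]), 'rotation': array([0.77000582, 0.25618694, 0.6435511 ])}
top {'fx': 442.0950153507266, 'fy': 442.0950153507266, 'cx': 327.7741816613966, 'cy': 234.23237476208882, 'k1': -0.026546824975757725, 'position': array([ 429.28299069,    7.82530141, 1066.12089553]), 'rotation': array([ 0.08297112, -0.07962471, -1.54772615])}
{'t': 0.1, 'joints': array([ 1.05890972e+00,  3.59425820e-01,  1.51130747e+00, -9.71374652e-06,
        1.27246773e+00, -1.15089606e-01]), 'joint_velocities': array([ 0.00074439,  0.00014918, -0.00173425, -0.00051681,  0.00033353,
        0.00078972]), 'joint_torque': array([ 4.76443856e-04, -5.16354883e+01, -2.71407562e+01,  6.75387774e-02,
        2.77080503e-02,  1.12203981e-05]), 'position': array([231.58705887, 552.85111868, 221.9042612 ]), 'eef_rot': array([-1.37194205, -0.91106333,  0.91341588]), 'force': array([0.36409532, 0.66705808, 0.38037362]), 'torque': array([ 0.00502345, -0.02388094, -0.0933329 ]), 'gripper_width': 87.76939470332839}
```

View pics/scene0.png

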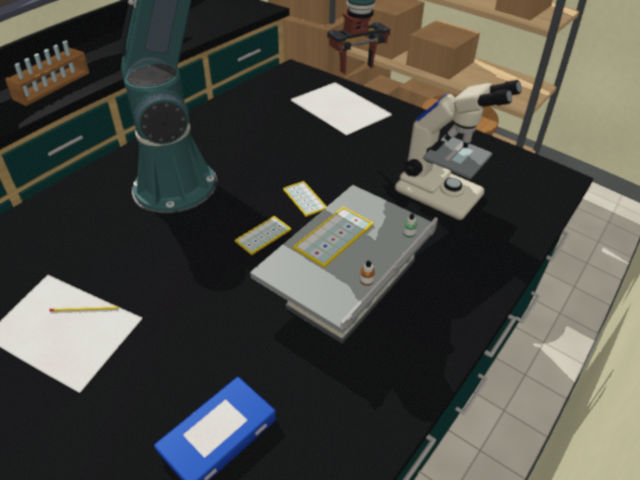

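View pics/top0.png

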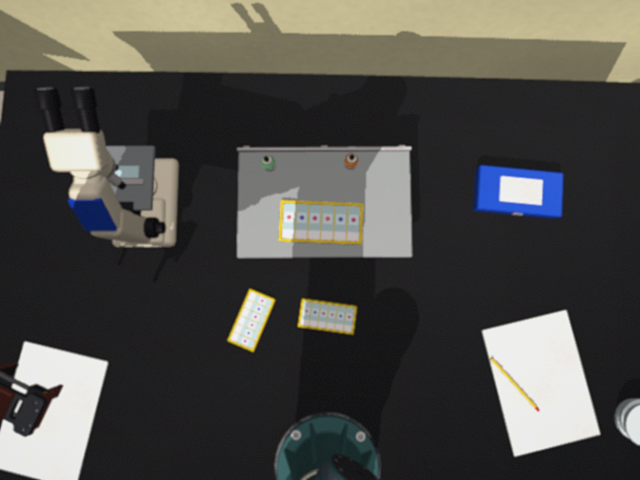

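Candidates: yellow tray on the ledge (top 320,221), and two smaller yellow trays on the bench (251,320) and (327,316). I choose the one on the ledge, which is the largest. The microscope is at image left (150,200), so the push goes to +y. The blue slide box (520,190) is at the other end, and the bottles stand at (267,162) and (351,160).

```bash
cat > h.py <<'E'
import numpy as np,cv2
from scipy.spatial.transform import Rotation as R
from station import bot
def ray(n,uv,z):
    c=bot.camera_model(n); uv=np.atleast_2d(uv).astype(float)
    K=np.array([[c['fx'],0,c['cx']],[0,c['fy'],c['cy']],[0,0,1]])
    p=cv2.undistortPoints(uv[:,None],K,np.array([c['k1'],0,0,0.]))[:,0]
    d=np.c_[p[:,0],-p[:,1],-np.ones(len(p))]@R.from_rotvec(c['rotation']).as_matrix().T
    P=np.array(c['position']); return P+d*((z-P[2])/d[:,2])[:,None]
def ymask(im):
    h=cv2.cvtColor(im,cv2.COLOR_RGB2HSV); return cv2.inRange(h,(18,120,90),(35,255,255))
def tray(n,im):
    cs,_=cv2.findContours(cv2.morphologyEx(ymask(im),cv2.MORPH_CLOSE,np.ones((5,5))),cv2.RETR_EXTERNAL,cv2.CHAIN_APPROX_NONE)
    out=[]
    for c in sorted(cs,key=cv2.contourArea)[::-1][:3]:
        w=ray(n,c[:,0,:],118)[:,:2]
        (cx,cy),(a,b),th=cv2.minAreaRect(w.astype(np.float32))
        bx=cv2.boxPoints(((cx,cy),(a,b),th))
        e=[bx[1]-bx[0],bx[2]-bx[1]]; L=max(e,key=np.linalg.norm); L=L*np.sign(L[1])
        out.append((np.r_[cx,cy].round(1),sorted([round(a,1),round(b,1)]),'yaw',round(float(np.degrees(np.arctan2(-L[0],L[1]))),2),cv2.boundingRect(c),bx.round(0).tolist()))
    return out
E
python3 - <<'E'
from h import *
im=bot.snapshot("top"); 
for o in tray("top",im): print(o)
im2=bot.snapshot("scene")
for o in tray("scene",im2)[:3]: print('scene',o)
cv2.imwrite("pics/c1.png",cv2.resize(im[130:360,210:430,::-1],None,fx=3,fy=2.6,interpolation=cv2.INTER_CUBIC))
print(R.from_rotvec(bot.get_obs()['eef_rot']).as_matrix().round(3))
g=cv2.cvtColor(im,cv2.COLOR_RGB2GRAY); m=cv2.inRange(g,70,255); m[:147]=0;m[265:]=0;m[:,:200]=0;m[:,440:]=0
cs,_=cv2.findContours(m,cv2.RETR_EXTERNAL,cv2.CHAIN_APPROX_NONE);c=max(cs,key=cv2.contourArea)
q=cv2.boxPoints(cv2.minAreaRect(c));print(q.round(1));print(ray("top",q,110).round(1))
print('bottles',ray("top",[[267,162],[351,160]],150).round())
E
```

```text
(array([555.3,  26.9]), [90.2, 179.1], 'yaw', -0.97, (279, 200, 84, 44), [[509.0, -62.0], [599.0, -63.0], [602.0, 116.0], [512.0, 117.0]])
(array([342.8, 169.6]), [63.6, 121.9], 'yaw', 68.7, (227, 288, 49, 64), [[274.0, 162.0], [388.0, 118.0], [411.0, 177.0], [298.0, 221.0]])
(array([354. ,   9.2]), [62.2, 120.8], 'yaw', -6.63, (297, 298, 60, 37), [[316.0, -47.0], [378.0, -54.0], [392.0, 66.0], [330.0, 73.0]])
scene (array([556.2,  23.6]), [92.7, 183.1], 'yaw', -1.26, (293, 207, 80, 61), [[508.0, -67.0], [601.0, -69.0], [605.0, 114.0], [512.0, 116.0]])
scene (array([431.8, -74.4]), [64.1, 120.6], 'yaw', -6.68, (235, 216, 56, 39), [[393.0, -131.0], [457.0, -138.0], [471.0, -18.0], [407.0, -11.0]])
scene (array([420.8,  83.1]), [63.7, 123.7], 'yaw', 68.73, (283, 181, 44, 36), [[352.0, 76.0], [467.0, 31.0], [490.0, 90.0], [375.0, 135.0]])
[[ 0.386 -0.001 -0.922]
 [ 0.922 -0.001  0.386]
 [-0.001 -1.     0.   ]]
[[236. 147.]
 [412. 147.]
 [412. 258.]
 [236. 258.]]
[[ 719.6  219.4  110. ]
 [ 727.9 -172.1  110. ]
 [ 481.1 -172.4  110. ]
 [ 472.9  208.5  110. ]]
bottles [[676. 143. 150.]
 [684. -35. 150.]]
```

View pics/c1.png

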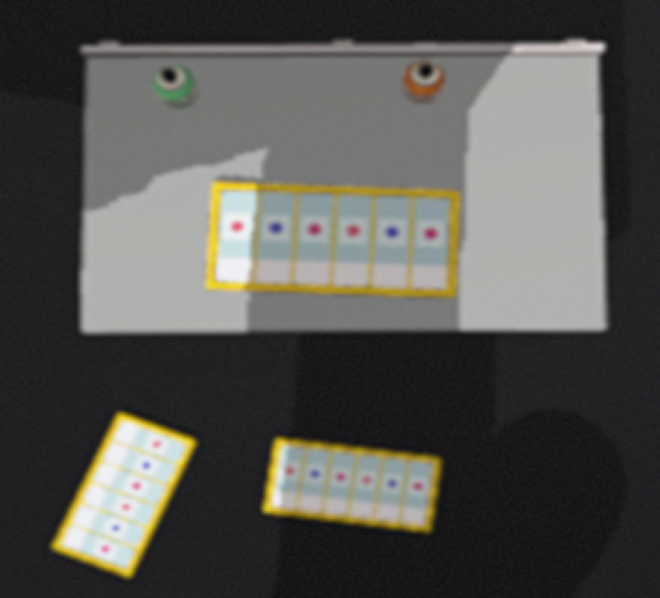

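```bash
cat >> h.py <<'E'
def ledge(im):
    g=cv2.GaussianBlur(cv2.cvtColor(im,cv2.COLOR_RGB2GRAY),(3,3),0).astype(float)
    out={}
    def edge(prof,rev=False):
        d=np.abs(np.diff(prof)); i=d.argmax(); s=slice(max(i-2,0),i+3); w=d[s]; return (np.arange(len(d))[s]*w).sum()/w.sum()+.5
    pts={'L':[(228+edge(g[r,228:246]),r) for r in range(160,254,3)],
         'R':[(403+edge(g[r,403:422]),r) for r in range(160,254,3)],
         'F':[(c,250+edge(g[250:266,c])) for c in range(242,408,4)]}
    for k,p in pts.items():
        w=ray('top',np.array(p),110)[:,:2]
        vx,vy,x0,y0=cv2.fitLine(w.astype(np.float32),cv2.DIST_HUBER,0,.5,.01).ravel()
        res=np.abs((w-[x0,y0])@[-vy,vx]); out[k]=((x0,y0),(vx,vy),np.median(res))
    return out
E
python3 - <<'E'
from h import *
im=bot.snapshot("top")
for k,v in ledge(im).items(): print(k,np.round(v[0],1),np.round(v[1],4),round(float(v[2]),2))
E
```

```text
L [586.1 210.9] [0.9997 0.0253] 0.23
R [ 609.8 -168.7] [0.9997 0.0255] 0.17
F [478.4  37.1] [ 0.0279 -0.9996] 0.37
```

```bash
cat >> h.py <<'E'
def delta(target,heading_deg):
    o=bot.get_obs(); M=R.from_rotvec(o['eef_rot']).as_matrix()
    d=M.T@(np.array(target)-o['position'])/10
    y=np.array([0,0,-1.]);h=np.radians(heading_deg);x=np.array([np.cos(h),np.sin(h),0]);T=np.c_[x,y,np.cross(x,y)]
    print('t',round(o['t'],2),'pos',o['position'].round(1),'shift cm',d.round(2),'rot deg',np.degrees(R.from_matrix(M.T@T).as_rotvec()).round(2),'F',o['force'].round(1),'w',round(o['gripper_width'],1))
E
python3 - <<'E'
from h import *
print(ray('top',[[150,247],[180,240],[75,215],[180,160]],0).round()); print(ray('top',[[80,235],[90,225]],250).round())
delta([557,-105,222],1.46); delta([420,300,222],1.46)
E
```

```text
[[500. 442.   0.]
 [519. 370.   0.]
 [575. 634.   0.]
 [717. 381.   0.]]
[[503. 474. 250.]
 [522. 457. 250.]]
t 0.25 pos [231.7 553.1 222.2] shift cm [-48.13   0.06 -55.43] rot deg [ 3.000e-02  6.581e+01 -5.000e-02] F [-0.1 -0.4 -1.1] w 87.5
t 0.25 pos [231.7 553.1 222.2] shift cm [-16.07   0.03 -27.15] rot deg [ 3.000e-02  6.581e+01 -5.000e-02] F [-0.1 -0.4 -1.1] w 87.5
```

```bash
python3 -m pendant '[{"tx":-1.5,"tz":-1.7,"ry":3,"fingers":0.1},{"tx":-4,"tz":-4.6,"ry":8,"fingers":0.1},{"tx":-6.5,"tz":-7.5,"ry":14,"fingers":0.1},{"tx":-9,"tz":-10.4,"ry":20,"fingers":0.1},{"tx":-11.5,"tz":-13.2,"ry":26,"fingers":0.1},{"tx":-14,"tz":-16.1,"ry":31,"fingers":0.1},{"tx":-16,"tz":-18.4,"ry":35,"fingers":0.1},{"tx":-17,"tz":-19.6,"ry":37,"fingers":0.1}]'; python3 -c "
from h import *
delta([557,-105,222],1.46)"
```

```text
t 0.25 pos [231.7 553.1 222.2] shift cm [-48.13   0.06 -55.43] rot deg [ 3.000e-02  6.581e+01 -5.000e-02] F [-0.1 -0.4 -1.1] w 87.5invalid input
```

```bash
python3 -m pendant '[{"rx":0,"ry":3,"rz":0,"tx":-1.5,"ty":0,"tz":-1.7,"fingers":0.1},{"rx":0,"ry":8,"rz":0,"tx":-4,"ty":0,"tz":-4.6,"fingers":0.1},{"rx":0,"ry":14,"rz":0,"tx":-6.5,"ty":0,"tz":-7.5,"fingers":0.1},{"rx":0,"ry":20,"rz":0,"tx":-9,"ty":0,"tz":-10.4,"fingers":0.1},{"rx":0,"ry":26,"rz":0,"tx":-11.5,"ty":0,"tz":-13.2,"fingers":0.1},{"rx":0,"ry":31,"rz":0,"tx":-14,"ty":0,"tz":-16.1,"fingers":0.1},{"rx":0,"ry":35,"rz":0,"tx":-16,"ty":0,"tz":-18.4,"fingers":0.1},{"rx":0,"ry":37,"rz":0,"tx":-17,"ty":0,"tz":-19.6,"fingers":0.1}]'; python3 -c "
from h import *
delta([557,-105,222],1.46)"
```

```text
t: 0.92
position: [347.6, 317.5, 222.4]
eef_rot: [-1.534, -0.409, 0.411]
force: [-0.1, 0.6, -0.4]
gripper_width: 48.3
t 0.92 pos [347.6 317.5 222.4] shift cm [ -2.96   0.12 -47.06] rot deg [ 0.11 28.5  -0.04] F [-0.1  0.6 -0.4] w 48.3
```

```bash
python3 -m pendant '[{"rx":0,"ry":3,"rz":0,"tx":-0.2,"ty":0,"tz":-2,"fingers":0.1},{"rx":0,"ry":7,"rz":0,"tx":-0.4,"ty":0,"tz":-5,"fingers":0.1},{"rx":0,"ry":11,"rz":0,"tx":-0.6,"ty":0,"tz":-9,"fingers":0.1},{"rx":0,"ry":16,"rz":0,"tx":-0.9,"ty":0,"tz":-13,"fingers":0.1},{"rx":0,"ry":21,"rz":0,"tx":-1.1,"ty":0,"tz":-17,"fingers":0.1},{"rx":0,"ry":25,"rz":0,"tx":-1.3,"ty":0,"tz":-21,"fingers":0.1},{"rx":0,"ry":28.5,"rz":0,"tx":-1.5,"ty":0,"tz":-24,"fingers":0.1},{"rx":0,"ry":28.5,"rz":0,"tx":-1.6,"ty":0,"tz":-26,"fingers":0.1}]'; python3 -c "
from h import *
delta([557,-105,222],1.46)"
```

```text
t: 1.58
position: [464.9, 81.4, 223.0]
eef_rot: [-1.574, -0.016, 0.015]
force: [-0.6, -0.4, -0.4]
gripper_width: 48.3
t 1.58 pos [464.9  81.4 223. ] shift cm [  8.83   0.16 -18.82] rot deg [ 0.16 -0.31  0.04] F [-0.6 -0.4 -0.4] w 48.3
```

```bash
python3 -m pendant '[{"rx":0,"ry":0,"rz":0,"tx":1,"ty":0,"tz":-2,"fingers":0.1},{"rx":0,"ry":0,"rz":0,"tx":2.5,"ty":0,"tz":-5,"fingers":0.1},{"rx":0,"ry":0,"rz":0,"tx":4,"ty":0,"tz":-8.5,"fingers":0.1},{"rx":0,"ry":0,"rz":0,"tx":5.6,"ty":0,"tz":-12,"fingers":0.1},{"rx":0,"ry":0,"rz":0,"tx":7,"ty":0,"tz":-15,"fingers":0.1},{"rx":0,"ry":-0.3,"rz":0,"tx":8.2,"ty":0,"tz":-17.5,"fingers":0.1},{"rx":0,"ry":-0.3,"rz":0,"tx":8.8,"ty":0,"tz":-18.8,"fingers":0.1},{"rx":0,"ry":-0.3,"rz":0,"tx":8.8,"ty":0,"tz":-18.8,"fingers":0.1}]'; python3 -c "
from h import *
delta([557,-105,113],1.46)"
```

```text
t: 2.25
position: [558.0, -107.4, 223.4]
eef_rot: [-1.574, -0.019, 0.016]
force: [0.2, -0.4, -0.1]
gripper_width: 47.9
t 2.25 pos [ 558.  -107.4  223.4] shift cm [-0.11 11.04  0.28] rot deg [ 0.21 -0.17  0.09] F [ 0.2 -0.4 -0.1] w 47.9
```

Descend to about z = 123 first, then check.

```bash
python3 -m pendant '[{"rx":0,"ry":0,"rz":0,"tx":0,"ty":1,"tz":0,"fingers":0.1},{"rx":0,"ry":0,"rz":0,"tx":0,"ty":3,"tz":0,"fingers":0.1},{"rx":0,"ry":0,"rz":0,"tx":0,"ty":5,"tz":0,"fingers":0.1},{"rx":0.2,"ry":0,"rz":0,"tx":0,"ty":7,"tz":0,"fingers":0.1},{"rx":0.2,"ry":-0.2,"rz":0,"tx":0,"ty":8.5,"tz":0,"fingers":0.1},{"rx":0.2,"ry":-0.2,"rz":0,"tx":0,"ty":9.5,"tz":0,"fingers":0.1},{"rx":0.2,"ry":-0.2,"rz":0,"tx":0,"ty":9.8,"tz":0,"fingers":0.1},{"rx":0.2,"ry":-0.2,"rz":0,"tx":0,"ty":9.8,"tz":0,"fingers":0.1}]'; python3 - <<'E'
from h import *
delta([557,-105,113],1.46)
for n in("scene","top"): cv2.imwrite(f"pics/{n}1.png",cv2.resize(bot.snapshot(n)[130:300,220:440,::-1],None,fx=3,fy=3,interpolation=cv2.INTER_CUBIC))
E
```

```text
t: 2.92
position: [557.1, -106.5, 124.6]
eef_rot: [-1.57, -0.021, 0.022]
force: [-0.2, -0.5, -0.5]
gripper_width: 48.3
t 2.92 pos [ 557.1 -106.5  124.6] shift cm [-0.01  1.16  0.15] rot deg [-0.04  0.08 -0.03] F [-0.2 -0.5 -0.5] w 48.3
```

View pics/scene1.png

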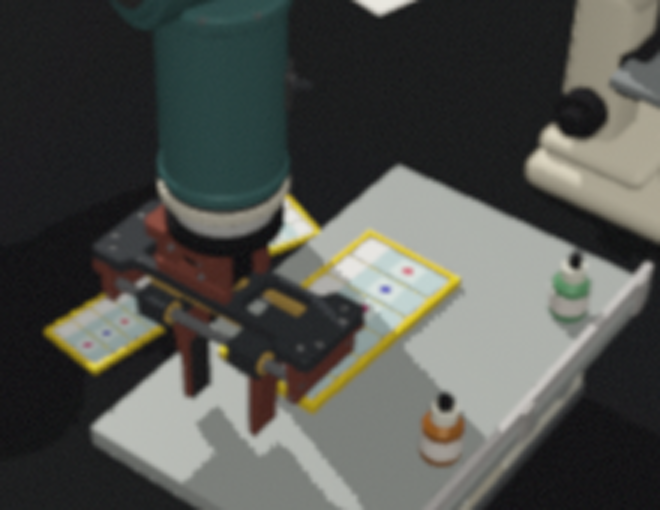

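View pics/top1.png

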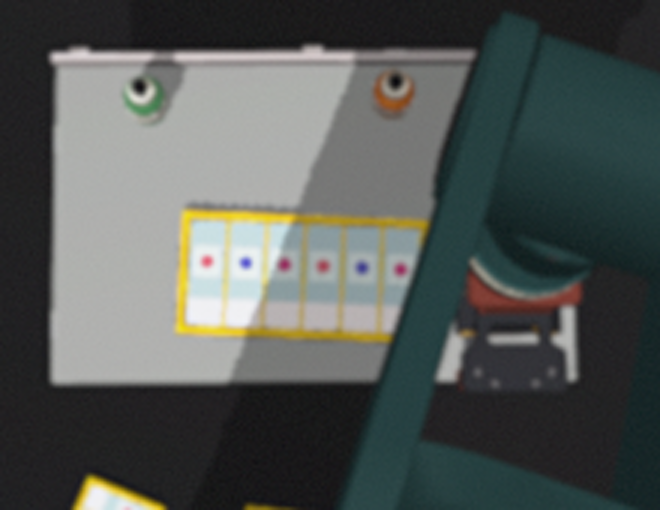

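The fingertips (scene crop 195,390 and 262,425) stand above the ledge beside the tray's near end, clear of it. Next I lower to z = 113.

```bash
python3 -m pendant '[{"rx":0,"ry":0,"rz":0,"tx":0,"ty":0.3,"tz":0,"fingers":0.1},{"rx":0,"ry":0,"rz":0,"tx":0,"ty":0.6,"tz":0,"fingers":0.1},{"rx":0,"ry":0,"rz":0,"tx":0,"ty":0.9,"tz":0.1,"fingers":0.1},{"rx":0,"ry":0,"rz":0,"tx":0,"ty":1.1,"tz":0.3,"fingers":0.1},{"rx":0,"ry":0,"rz":0,"tx":0,"ty":1.1,"tz":0.6,"fingers":0.1},{"rx":0,"ry":0,"rz":0,"tx":0,"ty":1.1,"tz":1,"fingers":0.1},{"rx":0,"ry":0,"rz":0,"tx":0,"ty":1.1,"tz":1.3,"fingers":0.1},{"rx":0,"ry":0,"rz":0,"tx":0,"ty":1.1,"tz":1.5,"fingers":0.1}]'; python3 -c "
from h import *
delta([557,-73,113.5],1.46)"
```

```text
t: 3.68
position: [558.1, -91.7, 115.1]
eef_rot: [-1.571, -0.023, 0.019]
force: [-0.1, -0.1, 0.8]
gripper_width: 48.2
t 3.68 pos [558.1 -91.7 115.1] shift cm [-0.06  0.16  1.88] rot deg [0.02 0.08 0.14] F [-0.1 -0.1  0.8] w 48.2
```

```bash
python3 -m pendant '[{"rx":0,"ry":0,"rz":0,"tx":0,"ty":0.05,"tz":0.2,"fingers":0.1},{"rx":0,"ry":0,"rz":0,"tx":0,"ty":0.1,"tz":0.4,"fingers":0.1},{"rx":0,"ry":0,"rz":0,"tx":0,"ty":0.1,"tz":0.6,"fingers":0.1},{"rx":0,"ry":0,"rz":0,"tx":0,"ty":0.1,"tz":0.8,"fingers":0.1},{"rx":0,"ry":0,"rz":0,"tx":0,"ty":0.1,"tz":1,"fingers":0.1},{"rx":0,"ry":0,"rz":0,"tx":0,"ty":0.1,"tz":1.15,"fingers":0.1},{"rx":0,"ry":0,"rz":0,"tx":0,"ty":0.1,"tz":1.25,"fingers":0.1},{"rx":0,"ry":0,"rz":0,"tx":0,"ty":0.1,"tz":1.3,"fingers":0.1}]'; python3 -c "
from h import *
delta([557,-73,113.5],1.46)"
```

```text
t: 4.35
position: [557.8, -78.6, 114.1]
eef_rot: [-1.571, -0.023, 0.019]
force: [-0.1, -0.1, 0.2]
gripper_width: 48.1
t 4.35 pos [557.8 -78.6 114.1] shift cm [-0.06  0.06  0.56] rot deg [0.02 0.08 0.14] F [-0.1 -0.1  0.2] w 48.1
```

```bash
python3 -m pendant '[{"rx":0,"ry":0,"rz":0,"tx":0,"ty":0.02,"tz":0.15,"fingers":0.1},{"rx":0,"ry":0,"rz":0,"tx":0,"ty":0.03,"tz":0.3,"fingers":0.1},{"rx":0,"ry":0,"rz":0,"tx":0,"ty":0.03,"tz":0.45,"fingers":0.1},{"rx":0,"ry":0,"rz":0,"tx":0,"ty":0.03,"tz":0.6,"fingers":0.1},{"rx":0,"ry":0,"rz":0,"tx":0,"ty":0.03,"tz":0.75,"fingers":0.1},{"rx":0,"ry":0,"rz":0,"tx":0,"ty":0.03,"tz":0.9,"fingers":0.1},{"rx":0,"ry":0,"rz":0,"tx":0,"ty":0.03,"tz":1.1,"fingers":0.1},{"rx":0,"ry":0,"rz":0,"tx":0,"ty":0.03,"tz":1.3,"fingers":0.1}]'; python3 -c "
from h import *
delta([557,-63,113.5],1.46)"
```

```text
t: 5.02
position: [557.6, -65.6, 113.9]
eef_rot: [-1.571, -0.023, 0.019]
force: [0.2, -1.8, 0.4]
gripper_width: 48.1
t 5.02 pos [557.6 -65.6 113.9] shift cm [-0.05  0.04  0.26] rot deg [0.03 0.08 0.16] F [ 0.2 -1.8  0.4] w 48.1
```

```bash
python3 -m pendant '[{"rx":0,"ry":0,"rz":0,"tx":0,"ty":0,"tz":0.2,"fingers":0.1},{"rx":0,"ry":0,"rz":0,"tx":0,"ty":0,"tz":0.4,"fingers":0.1},{"rx":0,"ry":0,"rz":0,"tx":0,"ty":0,"tz":0.65,"fingers":0.1},{"rx":0,"ry":0,"rz":0,"tx":0,"ty":0,"tz":0.9,"fingers":0.1},{"rx":0,"ry":0,"rz":0,"tx":0,"ty":0,"tz":1.15,"fingers":0.1},{"rx":0,"ry":0,"rz":0,"tx":0,"ty":0,"tz":1.4,"fingers":0.1},{"rx":0,"ry":0,"rz":0,"tx":0,"ty":0,"tz":1.65,"fingers":0.1},{"rx":0,"ry":0,"rz":0,"tx":0,"ty":0,"tz":1.9,"fingers":0.1}]'; python3 - <<'E'
from h import *
delta([557,-43,113.5],1.46)
im=bot.snapshot("top"); print(tray("top",im)[:2])
for n in("scene","top"): cv2.imwrite(f"pics/{n}2.png",cv2.resize(bot.snapshot(n)[130:300,220:440,::-1],None,fx=3,fy=3,interpolation=cv2.INTER_CUBIC))
E
```

```text
t: 5.68
position: [557.0, -46.3, 113.9]
eef_rot: [-1.571, -0.023, 0.019]
force: [-0.4, -2.7, 0.7]
gripper_width: 47.9
t 5.68 pos [557.  -46.3 113.9] shift cm [0.01 0.04 0.33] rot deg [0.03 0.09 0.15] F [-0.4 -2.7  0.7] w 47.9
[(array([342.8, 169.6]), [63.7, 121.9], 'yaw', 68.7, (227, 288, 49, 64), [[274.0, 162.0], [388.0, 118.0], [411.0, 177.0], [298.0, 221.0]]), (array([549.8,  92.2]), [89.4, 106.1], 'yaw', 1.21, (266, 203, 50, 42), [[504.0, 144.0], [506.0, 38.0], [596.0, 40.0], [593.0, 146.0]])]
```

View pics/scene2.png

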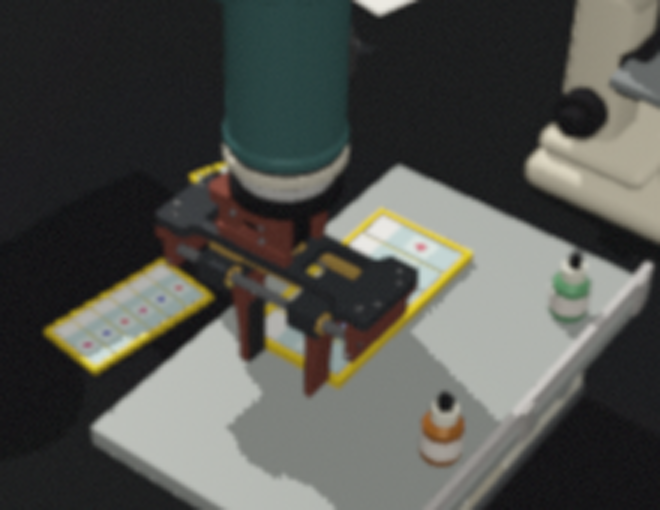

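View pics/top2.png

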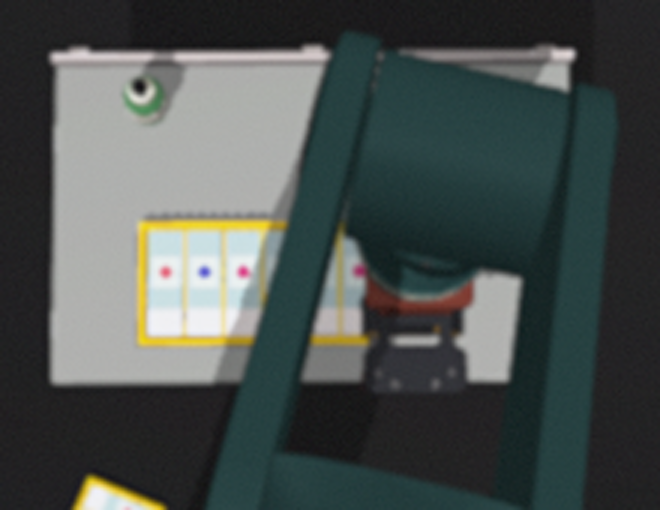

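The tray has straightened against the two fingertips: in the top view its visible part spans 138–370 by 222–345 in the crop, at a yaw near the ledge's. The near end is at TCP+10 mm, which agrees. About 126 mm remain.

```bash
python3 -m pendant '[{"rx":0,"ry":0,"rz":0,"tx":0,"ty":0.02,"tz":0.25,"fingers":0.1},{"rx":0,"ry":0,"rz":0,"tx":0,"ty":0.02,"tz":0.55,"fingers":0.1},{"rx":0,"ry":0,"rz":0,"tx":0,"ty":0.02,"tz":0.85,"fingers":0.1},{"rx":0,"ry":0,"rz":0,"tx":0,"ty":0.02,"tz":1.15,"fingers":0.1},{"rx":0,"ry":0,"rz":0,"tx":0,"ty":0.02,"tz":1.45,"fingers":0.1},{"rx":0,"ry":0,"rz":0,"tx":0,"ty":0.02,"tz":1.75,"fingers":0.1},{"rx":0,"ry":0,"rz":0,"tx":0,"ty":0.02,"tz":2.05,"fingers":0.1},{"rx":0,"ry":0,"rz":0,"tx":0,"ty":0.02,"tz":2.35,"fingers":0.1}]'; python3 -c "
from h import *
delta([554,80,113.5],1.46)"
python3 -m pendant '[{"rx":0,"ry":0,"rz":0,"tx":0,"ty":0,"tz":0.3,"fingers":0.1},{"rx":0,"ry":0,"rz":0,"tx":0,"ty":0,"tz":0.6,"fingers":0.1},{"rx":0,"ry":0,"rz":0,"tx":0,"ty":0,"tz":0.9,"fingers":0.1},{"rx":0,"ry":0,"rz":0,"tx":0,"ty":0,"tz":1.2,"fingers":0.1},{"rx":0,"ry":0,"rz":0,"tx":0,"ty":0,"tz":1.5,"fingers":0.1},{"rx":0,"ry":0,"rz":0,"tx":0,"ty":0,"tz":1.8,"fingers":0.1},{"rx":0,"ry":0,"rz":0,"tx":0,"ty":0,"tz":2.1,"fingers":0.1},{"rx":0,"ry":0,"rz":0,"tx":0,"ty":0,"tz":2.4,"fingers":0.1}]'; python3 - <<'E'
from h import *
delta([554,80,113.5],1.46)
im=bot.snapshot("top"); print(tray("top",im)[:2])
E
```

```text
t: 6.5
position: [556.1, -22.2, 113.5]
eef_rot: [-1.57, -0.023, 0.02]
force: [-0.2, -1.6, 0.6]
gripper_width: 48.7
t 6.5 pos [556.1 -22.2 113.5] shift cm [6.000e-02 1.000e-02 1.022e+01] rot deg [-0.01  0.09  0.13] F [-0.2 -1.6  0.6] w 48.7
t: 7.17
position: [555.4, 2.1, 113.5]
eef_rot: [-1.57, -0.023, 0.02]
force: [-0.0, -1.0, 1.5]
gripper_width: 48.1
t 7.17 pos [555.4   2.1 113.5] shift cm [0.07 0.01 7.79] rot deg [-0.01  0.1   0.12] F [-0.  -1.   1.5] w 48.1
[(array([547.4, 157.5]), [71.8, 87.2], 'yaw', -88.76, (244, 204, 34, 41), [[503.0, 192.0], [505.0, 121.0], [592.0, 123.0], [590.0, 194.0]]), (array([345. , 192.4]), [50.3, 129.7], 'yaw', 88.22, (227, 288, 28, 63), [[279.0, 169.0], [409.0, 165.0], [411.0, 216.0], [281.0, 220.0]])]
```

```bash
python3 -m pendant '[{"rx":0,"ry":0,"rz":0,"tx":0,"ty":0,"tz":0.3,"fingers":0.1},{"rx":0,"ry":0,"rz":0,"tx":0,"ty":0,"tz":0.6,"fingers":0.1},{"rx":0,"ry":0,"rz":0,"tx":0,"ty":0,"tz":0.9,"fingers":0.1},{"rx":0,"ry":0,"rz":0,"tx":0,"ty":0,"tz":1.2,"fingers":0.1},{"rx":0,"ry":0,"rz":0,"tx":0,"ty":0,"tz":1.5,"fingers":0.1},{"rx":0,"ry":0,"rz":0,"tx":0,"ty":0,"tz":1.8,"fingers":0.1},{"rx":0,"ry":0,"rz":0,"tx":0,"ty":0,"tz":2.1,"fingers":0.1},{"rx":0,"ry":0,"rz":0,"tx":0,"ty":0,"tz":2.4,"fingers":0.1}]'; python3 -m pendant '[{"rx":0,"ry":0,"rz":0,"tx":0,"ty":0,"tz":0.3,"fingers":0.1},{"rx":0,"ry":0,"rz":0,"tx":0,"ty":0,"tz":0.6,"fingers":0.1},{"rx":0,"ry":0,"rz":0,"tx":0,"ty":0,"tz":0.9,"fingers":0.1},{"rx":0,"ry":0,"rz":0,"tx":0,"ty":0,"tz":1.2,"fingers":0.1},{"rx":0,"ry":0,"rz":0,"tx":0,"ty":0,"tz":1.5,"fingers":0.1},{"rx":0,"ry":0,"rz":0,"tx":0,"ty":0,"tz":1.8,"fingers":0.1},{"rx":0,"ry":0,"rz":0,"tx":0,"ty":0,"tz":2.1,"fingers":0.1},{"rx":0,"ry":0,"rz":0,"tx":0,"ty":0,"tz":2.4,"fingers":0.1}]'; python3 - <<'E'
from h import *
delta([554,80,113.5],1.46)
for n in("scene","top"): cv2.imwrite(f"pics/{n}3.png",cv2.resize(bot.snapshot(n)[130:300,180:440,::-1],None,fx=3,fy=3,interpolation=cv2.INTER_CUBIC))
E
```

```text
t: 7.88
position: [554.7, 26.9, 113.5]
eef_rot: [-1.57, -0.023, 0.02]
force: [0.5, -1.4, -0.0]
gripper_width: 48.5
t: 8.55
position: [554.0, 51.3, 113.5]
eef_rot: [-1.57, -0.023, 0.02]
force: [0.3, -1.3, 0.8]
gripper_width: 48.3
t 8.55 pos [554.   51.3 113.5] shift cm [0.08 0.01 2.87] rot deg [-0.04  0.1   0.11] F [ 0.3 -1.3  0.8] w 48.3
```

View pics/top3.png

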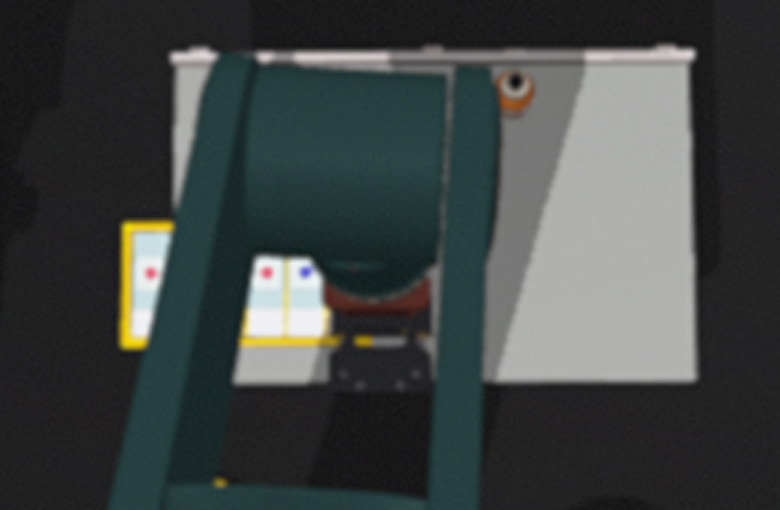

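View pics/scene3.png

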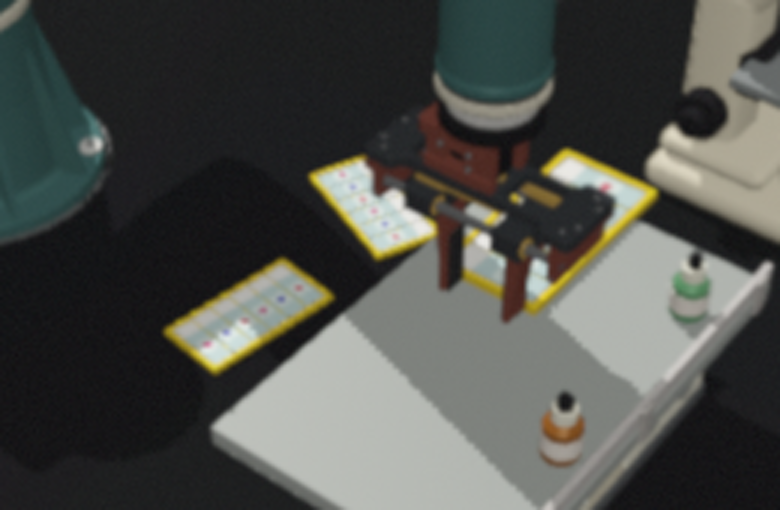

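```bash
python3 -m pendant '[{"rx":0,"ry":0,"rz":0,"tx":0,"ty":0,"tz":0.3,"fingers":0.1},{"rx":0,"ry":0,"rz":0,"tx":0,"ty":0,"tz":0.6,"fingers":0.1},{"rx":0,"ry":0,"rz":0,"tx":0,"ty":0,"tz":0.9,"fingers":0.1},{"rx":0,"ry":0,"rz":0,"tx":0,"ty":0,"tz":1.2,"fingers":0.1},{"rx":0,"ry":0,"rz":0,"tx":0,"ty":0,"tz":1.5,"fingers":0.1},{"rx":0,"ry":0,"rz":0,"tx":0,"ty":0,"tz":1.75,"fingers":0.1},{"rx":0,"ry":0,"rz":0,"tx":0,"ty":0,"tz":1.95,"fingers":0.1},{"rx":0,"ry":0,"rz":0,"tx":0,"ty":0,"tz":2.1,"fingers":0.1}]'; python3 - <<'E'
from h import *
delta([554,80,113.5],1.46)
im=bot.snapshot("top"); m=ymask(im); m[:195]=0;m[255:]=0
m[:,:180]=0; c=np.argwhere(m[:, :240]>0); print('left end px',c[:,1].min()); print(ray('top',[[np.percentile(c[:,1],1),225]],118).round(1))
E
```

```text
t: 9.32
position: [553.3, 73.0, 113.5]
eef_rot: [-1.569, -0.023, 0.02]
force: [0.4, -2.4, -0.6]
gripper_width: 48.3
t 9.32 pos [553.3  73.  113.5] shift cm [0.09 0.   0.7 ] rot deg [-0.07  0.12  0.11] F [ 0.4 -2.4 -0.6] w 48.3
left end px 210
[[542.7 266.4 118. ]]
```

```bash
python3 -m pendant '[{"rx":0,"ry":0,"rz":0,"tx":0,"ty":0,"tz":0.1,"fingers":0.1},{"rx":0,"ry":0,"rz":0,"tx":0,"ty":0,"tz":0.2,"fingers":0.1},{"rx":0,"ry":0,"rz":0,"tx":0,"ty":0,"tz":0.3,"fingers":0.1},{"rx":0,"ry":0,"rz":0,"tx":0,"ty":0,"tz":0.4,"fingers":0.1},{"rx":0,"ry":0,"rz":0,"tx":0,"ty":0,"tz":0.5,"fingers":0.1},{"rx":0,"ry":0,"rz":0,"tx":0,"ty":0,"tz":0.5,"fingers":0.1},{"rx":0,"ry":0,"rz":0,"tx":0,"ty":0,"tz":0.5,"fingers":0.1},{"rx":0,"ry":0,"rz":0,"tx":0,"ty":0,"tz":0.5,"fingers":0.1}]'
python3 -m pendant '[{"rx":0,"ry":0,"rz":0,"tx":0,"ty":0,"tz":-0.3,"fingers":0.1},{"rx":0,"ry":0,"rz":0,"tx":0,"ty":0,"tz":-1,"fingers":0.1},{"rx":0,"ry":0,"rz":0,"tx":0,"ty":0,"tz":-2,"fingers":0.1},{"rx":0,"ry":0,"rz":0,"tx":0,"ty":0,"tz":-3.5,"fingers":0.1},{"rx":0,"ry":0,"rz":0,"tx":0,"ty":-1,"tz":-5,"fingers":0.1},{"rx":0,"ry":0,"rz":0,"tx":0,"ty":-3,"tz":-6,"fingers":0.1},{"rx":0,"ry":0,"rz":0,"tx":0,"ty":-5,"tz":-7,"fingers":0.1},{"rx":0,"ry":0,"rz":0,"tx":0,"ty":-6,"tz":-8,"fingers":0.1}]'
```

```text
t: 10.03
position: [553.1, 78.3, 113.5]
eef_rot: [-1.569, -0.023, 0.02]
force: [-0.4, 0.1, 0.2]
gripper_width: 48.4
t: 10.7
position: [556.2, -3.4, 175.4]
eef_rot: [-1.569, -0.025, 0.018]
force: [1.0, -0.1, 0.1]
gripper_width: 48.3
```

```bash
python3 -m pendant '[{"rx":0,"ry":0,"rz":0,"tx":0,"ty":-1.5,"tz":-1.5,"fingers":0.1},{"rx":0,"ry":0,"rz":0,"tx":-0.5,"ty":-3.5,"tz":-4,"fingers":0.1},{"rx":0,"ry":0,"rz":0,"tx":-1,"ty":-5,"tz":-7,"fingers":0.1},{"rx":0,"ry":0,"rz":0,"tx":-2,"ty":-6,"tz":-10,"fingers":0.1},{"rx":0,"ry":0,"rz":0,"tx":-3,"ty":-7,"tz":-13,"fingers":0.1},{"rx":0,"ry":0,"rz":0,"tx":-4,"ty":-7,"tz":-16,"fingers":0.1},{"rx":0,"ry":0,"rz":0,"tx":-5,"ty":-7,"tz":-18,"fingers":0.1},{"rx":0,"ry":0,"rz":0,"tx":-5,"ty":-7,"tz":-19,"fingers":0.1}]'; python3 - <<'E'
from h import *
im=bot.snapshot("top"); print(tray("top",im)[:2])
for k,v in ledge(im).items(): print(k,np.round(v[0],1),np.round(v[1],4))
s=bot.snapshot("scene"); print(tray("scene",s)[:2])
cv2.imwrite("pics/s4.png",s[:,:,::-1]);cv2.imwrite("pics/t4.png",im[:,:,::-1])
E
```

```text
t: 11.37
position: [509.2, -197.9, 244.9]
eef_rot: [-1.57, -0.022, 0.016]
force: [1.4, -0.5, -0.8]
gripper_width: 48.5
[(array([545.8, 181.5]), [93.8, 182.0], 'yaw', 1.25, (207, 203, 85, 44), [[497.0, 272.0], [501.0, 90.0], [595.0, 92.0], [591.0, 274.0]]), (array([342.9, 169.6]), [63.7, 122.0], 'yaw', 68.7, (227, 288, 49, 64), [[274.0, 162.0], [388.0, 118.0], [411.0, 177.0], [298.0, 221.0]])]
L [608.8 211.7] [0.9996 0.0272]
R [ 616.9 -168.6] [0.9997 0.0244]
F [478.4  37.1] [ 0.0283 -0.9996]
[(array([546.2, 178.9]), [97.5, 189.1], 'yaw', 1.57, (334, 174, 70, 54), [[495.0, 272.0], [500.0, 83.0], [598.0, 86.0], [592.0, 275.0]]), (array([420.8,  83.2]), [63.7, 123.5], 'yaw', 68.73, (283, 181, 44, 36), [[352.0, 76.0], [467.0, 31.0], [490.0, 90.0], [375.0, 135.0]])]
```

View pics/t4.png

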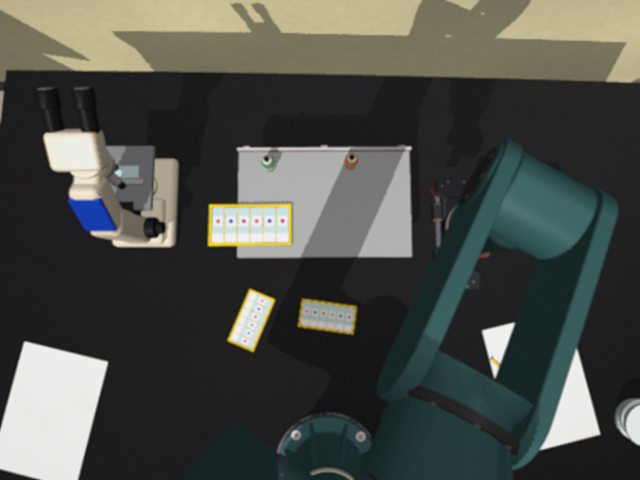

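View pics/s4.png

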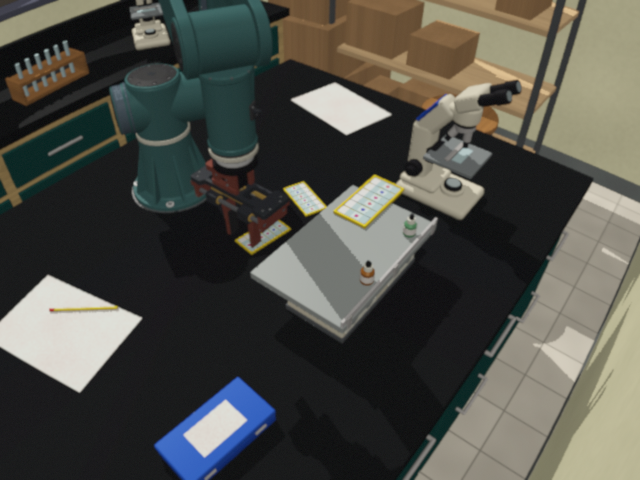

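```bash
python3 -c "
from station import bot
print(bot.get_obs()['joint_velocities'].round(3)); print(bot.finish_job())"
```

```text
[ 0.045 -0.001  0.01   0.023  0.006  0.026]
the job is handed in; nothing more can be done
None
```

I pushed the large yellow tray about 155 mm along the ledge towards the microscope (+y end). I used two spread fingertips against its end face, at about 36 mm/s or less, with forces up to about 3 N. I then backed the arm clear and handed the job in at about 11.5 s.

- **Overhang:** about 59–61 mm of the tray's 180 mm sticks out past the end of the ledge. The fingertip position and the pictures agree to about 3 mm.
- **Straightness:** the tray lies at 1.25° in the top view and 1.57° in the scene view, against about 1.5° for the ledge.
- **Front edge:** the tray is about 25 mm back from the front edge of the ledge.
- **Other objects:** the bottles, microscope and both small trays look unmoved in the final pictures. The slide box was hidden by the arm in the last top view, but the scene view shows it in place.
- **Checks that disagreed:**
    - The last tray outlines came out 2–9 mm too large, because the bright rim blurs and its side shows.
    - My first `pendant` call was refused as invalid input, probably because keys were missing from its rows; the arm did not move.
    - At hand-in the joints still read up to 0.045 rad/s of residual motion, with the arm well clear of everything.

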